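Refit a splined drive hub and clear its fasteners

TASK

Put the splined hub on the upright splined stub, turning it until the teeth line up so that it slides fully home on the flange, then fit the keyed collar over it, turned so that its notch drops over the key and it lies flat on the hub. Clear the loose bolts into the long tray and the loose hexagon nuts into the square tray, and leave all the other things on the bench where they are.

Things in the scene. Friction and masses are not known exactly. Their poses are not given: they have to be found in the camera images.
- stub: upright splined steel stub, fixed. Origin: centre of its underside, z up the shaft. Flange 104 mm across, 10 mm thick, its top is the hub's seat; shaft 26 mm diameter up to 71 mm, then a cone to 18 mm diameter at 81 mm (top). Six teeth 7 mm wide, out to 18 mm from the axis, at 0, 60, .. degrees from its +x, from the seat to height 46 mm; the one on +x runs on up to 66 mm: that is the key
- stub_hubplace (a point): point on the stub's axis, 30 mm above the bench: the hub's centre (hub_mid) lies here when the hub is fully home on the flange
- stub_collarplace (a point): point on the stub's axis, 59 mm above the bench: the collar's centre (collar_mid) lies here when the collar is fully home on top of the hub
- hub: loose steel tube-like hub, twelve-sided, 60 mm across flats, 40 mm high, 0.45 kg; a flat faces its +x and every 30 degrees, fingers settle on flats. Six teeth 5 mm wide in its 40 mm bore reach in to 14.5 mm from the axis, at 30, 90, .. degrees from +x: it slides on when its yaw minus the stub's is a multiple of 60 degrees (play 5 degrees, 1.5 mm). Faces alike. Origin: centre of underside
- hub_mid (a point): centre of the hub, 20 mm above its underside
- collar: loose steel keyed collar lying flat, twelve-sided like the hub, 60 mm across flats, only 18 mm thick, 0.22 kg. Bore 29 mm with one notch, 11 mm wide, out to 20 mm from the axis, on its +x side: it drops over the key only when its yaw equals the stub's (play 8 degrees), else it rests on the key, 16 mm too high. Origin: centre of underside
- collar_mid (a point): centre of the collar, 9 mm above its underside
- long_tray: open steel tray for the bolts, 190 mm (its x) by 130 mm (its y), 45 mm high, walls and floor 4 mm; fixed. Origin: centre of its underside
- square_tray: open steel tray for the nuts, 140 by 140 mm, 45 mm high, walls and floor 4 mm; fixed. Origin: centre of its underside
- bolt1: loose dark hex bolt lying on its side, 100 mm long along its x; hex head at the -x end 14 mm thick and 32 mm across flats, shank 20 mm diameter; about 0.25 kg, balancing 6 mm headwards of mid-length. Its axis lies 4 degrees nose-down of its x. Origin: below its mid-length, on the bench. May be absent.
- bolt1_mid (a point): point on the bolt's axis at mid-length, 13.5 mm above the bench as it lies; the head is 36 to 50 mm from here
- nut1: loose dark hexagon nut lying flat, 50 mm across flats (a flat faces its +x), 26 mm thick, plain round hole of 31 mm; about 0.2 kg. Origin: centre of its underside. May be absent.
- bolt2: loose dark hex bolt lying on its side, 100 mm long along its x; hex head at the -x end 14 mm thick and 32 mm across flats, shank 20 mm diameter; about 0.25 kg, balancing 6 mm headwards of mid-length. Its axis lies 4 degrees nose-down of its x. Origin: below its mid-length, on the bench. May be absent.
- bolt2_mid (a point): point on the bolt's axis at mid-length, 13.5 mm above the bench as it lies; the head is 36 to 50 mm from here
- nut2: loose dark hexagon nut lying flat, 50 mm across flats (a flat faces its +x), 26 mm thick, plain round hole of 31 mm; about 0.2 kg. Origin: centre of its underside. May be absent.
- bolt3: loose dark hex bolt lying on its side, 100 mm long along its x; hex head at the -x end 14 mm thick and 32 mm across flats, shank 20 mm diameter; about 0.25 kg, balancing 6 mm headwards of mid-length. Its axis lies 4 degrees nose-down of its x. Origin: below its mid-length, on the bench. May be absent.
- bolt3_mid (a point): point on the bolt's axis at mid-length, 13.5 mm above the bench as it lies; the head is 36 to 50 mm from here
- nut3: loose dark hexagon nut lying flat, 50 mm across flats (a flat faces its +x), 26 mm thick, plain round hole of 31 mm; about 0.2 kg. Origin: centre of its underside. May be absent.
- bearing: plain round bearing ring, 68 mm across, 20 mm thick, recessed middle; loose, not part of the job, to be left where it is. Origin: centre of its underside
- pulley: green painted V-pulley, 64 mm across, 30 mm high with its boss; loose, not part of the job, to be left where it is. Origin: centre of its underside
- bush: brass bush, 42 mm across, 45 mm high; loose, not part of the job, to be left where it is. Origin: centre of its underside
- spanner: 200 mm spanner lying behind the work area; loose, not part of the job, to be left where it is. Origin: centre of its underside

How it is judged:
By the outcome, as a careful person would: the job done as asked, in the order asked, and still so for the second after the job is handed in, with the robot touching nothing.
Of bolt1, bolt2, bolt3, nut1, nut2, nut3 only 4 to 6 are there at a start; the rules pass over those that are not, and their reading is None.
At some moment in a run one of hub, collar, bolt1, bolt2, bolt3, nut1, nut2, nut3 may be knocked a few centimetres aside while the robot is not near it.
It also fails if it takes over 210 s, if anything falls off the work surface, if the arm or the gripper's body presses on something with over 40 N, if the wrist force passes 120 N, or if a joint passes its speed limit or range.

ROBOT

A 7-joint arm with a two-finger parallel gripper is mounted at the origin on the work surface. World frame = base frame: x ahead of the robot, y to its left, z up, the work surface at z = 0. Lengths are in m, angles in rad, forces in N, time in s.
With the tool pointing down it reaches from about 0.425 to 0.95 m from the base axis. Payload 4.7 kg.
Tool frame: the origin (TCP) lies between the finger pads; the fingertips stand 25 mm ahead of it and the grasp point (between the pads) lies 6 mm ahead of it; z points along the fingers, y is the line along which they close (so a half turn about z gives the same grasp; the last joint's range is limited). The gripper opens to 85 mm and grips with 20 to 120 N. Pads are 22 mm wide; open, the fingers measure 114 mm over their backs; the gripper's body (76 mm by 85 mm) begins 54 mm behind the grasp point. The pads swing forward as they close: fully open they stand 13 mm farther back than shut.
Start: joints at [-1.175, 0.469, -0.049, 1.532, 0.024, 1.141, -0.082], TCP at [0.278, 0.615, 0.222] pointing down, gripper open.
Joint ranges: [-2.59, 2.59], [-0.33, 1.99], [-1.39, 1.29], [0.1, 2.45], [-1.04, 4.18], [0.21, 1.99], [-2.66, 2.66]. Speed limits (rad/s): [2.57, 2.57, 3.14, 3.14, 3.14, 3.14, 3.14].

INTERFACE

Orientations are given as a 3x3 rotation matrix whose columns are the frame's x, y, z axes.
In Python, from rig import * gives the robot as it stands. Calls block until the motion is done:
- movep(position, orientation): joint-space move of the TCP to a pose.
- move_l(position, attitude=None, feed=0.15, until_force=None): straight line of the TCP; attitude=None keeps the orientation; feed is the mean speed in m/s. With until_force (N) it stops when the force on the tool has changed by that much, and returns True; else False.
- move_joints(angles): joint-space move.
- command_gripper(opening, newtons=None): finger opening in m; newtons is the grip in N (None keeps the last); returns when the fingers have stopped.
- sleep(seconds).
- inverse_kinematics(position, orientation): joint angles nearest the present ones, or None.
- sense(): the state.
- camera(name): name is "side" or "top" or "wrist"; returns (picture, depth): 480x640x3 uint8, red, green, blue; 480x640 float32, m along the optical axis (not along the pixel's ray), 0 where there is no reading.
- camera_params(name): a dict with "K" (3x3 intrinsics, pixels), "position" and "rotation" of the camera in the world; the wrist camera has in their place "tool_from_camera" (4x4, takes a point from camera to tool coordinates, whose origin is the TCP and whose axes are the flange's). Camera axes: x right, y down, z forward; pixel columns grow to the right and rows downward; lengths in m; the calibration is good to about 2 mm. A picture is of the moment at which its call begins: read the wrist's pose just before it. camera_params takes no time and is no camera call.
A pose or a line that the arm cannot do raises Unreachable and nothing moves.
- finish_job(): hands the job in; it is judged then, once.
The state is a dict: "time_s": time; "joint_pos": joint angles; "qd": joint speeds; "joint_efforts": joint torques, N m; "position": TCP position; "tcp_rot": TCP orientation; "wrist_force": force on the tool from outside, world axes, zero at the start; "ft_torque": the same for the moment, N m; "finger_gap": finger opening in m; "gripper_force": force on a finger pad.
Only numpy, scipy, OpenCV 4.12 (cv2) and the standard library are available. Lean on these libraries where they do the work, as an engineer would, in place of code of your own. Each camera call takes 0.05 s, during which the arm holds its last target. There are 200 camera calls.

## Working session

There is one attempt and no reset: what is moved stays moved. The work goes in short steps, each a Python script; the robot and the scene stay as the last script left them, time stands still between calls to the robot, and variables do not carry over. Pictures are saved under pics/ and viewed, at most 14 in all, crops included, and the job is handed in when it is done.

```bash
ls; mkdir -p pics; cat > h.py <<'E'
from rig import *
import numpy as np, cv2
def save(n,im): cv2.imwrite('pics/'+n+'.png',cv2.cvtColor(im,cv2.COLOR_RGB2BGR))
E
python3 - <<'E'
from h import *
np.set_printoptions(precision=4,suppress=True)
for n in ('top','side','wrist'): print(n,camera_params(n))
s=sense(); print(s)
a,d=camera('top'); save('top0',a); np.savez('top0.npz',a=a,d=d)
a,d=camera('side'); save('side0',a); np.savez('side0.npz',a=a,d=d)
E
```

```text
pics
top {'K': array([[450.5059,   0.    , 318.932 ],
       [  0.    , 450.5059, 231.5969],
       [  0.    ,   0.    ,   1.    ]]), 'position': array([ 0.435 , -0.0395,  1.2683]), 'rotation': array([[ 0.0084, -0.9949,  0.1004],
       [-1.    , -0.008 ,  0.0048],
       [-0.004 , -0.1005, -0.9949]])}
side {'K': array([[557.2738,   0.    , 314.8723],
       [  0.    , 557.2738, 248.4431],
       [  0.    ,   0.    ,   1.    ]]), 'position': array([-0.1253, -0.8783,  0.8682]), 'rotation': array([[ 0.7743, -0.3932,  0.4959],
       [-0.6325, -0.4541,  0.6275],
       [-0.0215, -0.7995, -0.6003]])}
wrist {'K': array([[333.2046,   0.    , 321.5588],
       [  0.    , 333.2046, 240.2329],
       [  0.    ,   0.    ,   1.    ]]), 'tool_from_camera': array([[ 0.0011, -0.9598, -0.2807,  0.0722],
       [ 1.    ,  0.0009,  0.0009, -0.    ],
       [-0.0006, -0.2807,  0.9598, -0.1528],
       [ 0.    ,  0.    ,  0.    ,  1.    ]])}
{'time_s': 0.0, 'joint_pos': array([-1.1749,  0.4694, -0.0486,  1.5337,  0.0241,  1.141 , -0.0823]), 'qd': array([ 0.0008,  0.0005,  0.0005, -0.0009,  0.0024, -0.0006, -0.0006]), 'joint_efforts': array([  0.    , -51.0301,  -0.0466, -23.7717,   0.0106,   0.0074,
         0.    ]), 'position': array([0.2779, 0.6144, 0.2212]), 'tcp_rot': array([[-0.9111,  0.4121, -0.0008],
       [ 0.4121,  0.9111, -0.0018],
       [-0.    , -0.002 , -1.    ]]), 'wrist_force': array([-0.2221, -0.28  ,  0.8772]), 'ft_torque': array([ 0.0063,  0.0174, -0.0053]), 'gripper_force': 0.0, 'finger_gap': 0.08559846525471491}
```

View pics/top0.png

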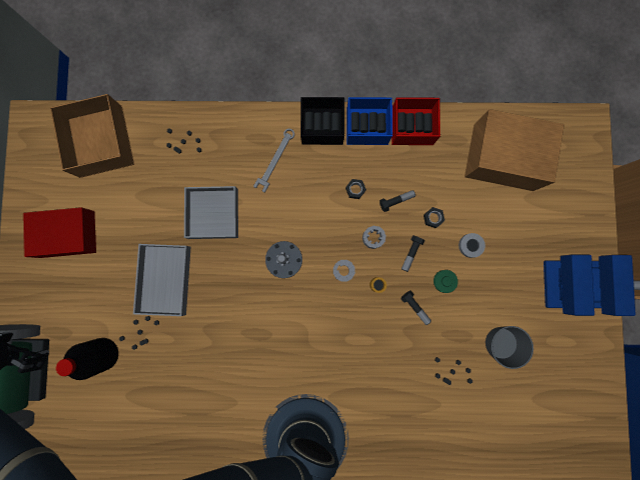

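View pics/side0.png

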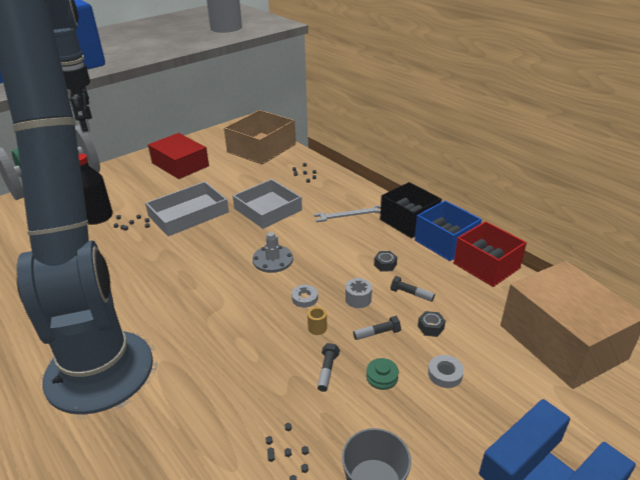

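The top view shows the stub (284,259), hub (374,237), collar (344,271), and bush (378,284). The bolts are near (397,200), (414,253) and (416,307), the nuts at (355,188) and (434,217), and the trays at (212,212) and (162,280). I'll enlarge it and convert the points to positions.

```bash
cat >> h.py <<'E'
np.set_printoptions(precision=4,suppress=True)
def pose(name):
    """K, R, t of a camera now (wrist: from the present tool pose)"""
    c=camera_params(name)
    if name!='wrist': return c['K'],c['rotation'],c['position']
    s=sense(); T=c['tool_from_camera']
    return c['K'],s['tcp_rot']@T[:3,:3],s['tcp_rot']@T[:3,3]+s['position']
def hit(P,u,v,z):
    """world point of pixel (u,v) on the plane at height z"""
    K,R,t=P; r=R@np.linalg.solve(K,[u,v,1.]); return t+r*(z-t[2])/r[2]
def proj(P,p):
    K,R,t=P; q=K@(R.T@(np.asarray(p)-t)); return q[:2]/q[2]
def down(yaw):
    """tool pointing down, its x axis at yaw (y axis = yaw-90deg)"""
    c,s=np.cos(yaw),np.sin(yaw); return np.array([[c,s,0],[s,-c,0],[0,0,-1.]])
E
python3 - <<'E'
from h import *
z=np.load('top0.npz'); a=z['a']; P=pose('top')
c=cv2.resize(a[165:335,250:490],None,fx=3.3,fy=3.3,interpolation=cv2.INTER_CUBIC); save('topcrop',c)
for n,u,v,h in [('stub',284,259,.01),('hub',374,237,.04),('collar',344,271,.018),('bush',378,284,.045),('b1',397,200,.013),('b2',414,253,.013),('b3',416,307,.013),('n1',355,188,.026),('n2',434,217,.026),('bearing',472,245,.02),('pulley',446,281,.03),('lt',162,280,.03),('st',212,212,.03)]:
    p=hit(P,u,v,h); print(n,p[:2],np.hypot(*p[:2]))
E
```

```text
stub [0.4844 0.0635] 0.48850749904576657
hub [ 0.5453 -0.1843] 0.575641309677263
collar [ 0.4523 -0.1036] 0.4640111799710992
bush [ 0.4178 -0.194 ] 0.4606091466098747
b1 [ 0.653  -0.2527] 0.7001708257704968
b2 [ 0.5039 -0.2987] 0.5857784864468768
b3 [ 0.3553 -0.3023] 0.4664834010833887
n1 [ 0.6838 -0.1334] 0.6966929801698866
n2 [ 0.6037 -0.3528] 0.6992180931145788
bearing [ 0.527  -0.4582] 0.6983635264921161
pulley [ 0.4273 -0.3814] 0.5727441402063073
lt [0.4234 0.3949] 0.578978083381649
st [0.6123 0.264 ] 0.6668031014330779
```

View pics/topcrop.png

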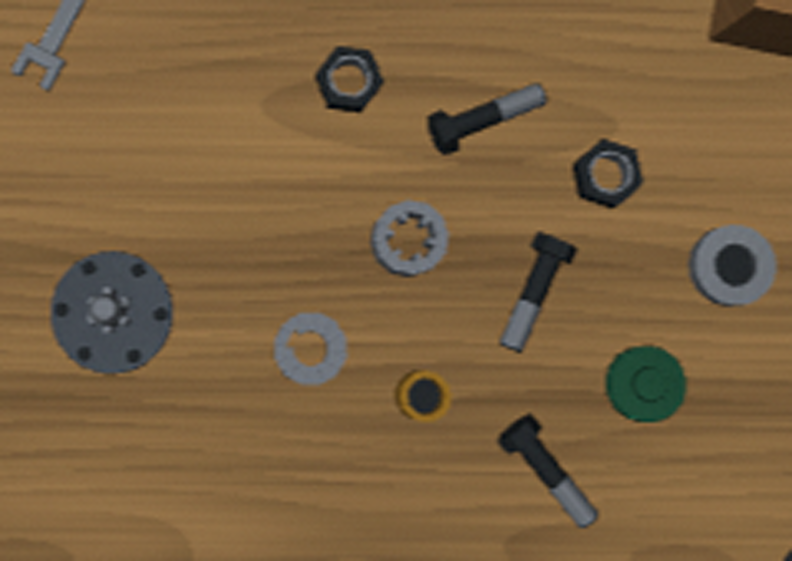

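```bash
cat >> h.py <<'E'
TX=0.072
def look(x,y,z=0.13,yaw=None):
    """put the wrist camera straight above (x,y); return picture, depth, pose"""
    if yaw is None: yaw=np.arctan2(y,x)+np.pi/2
    R=down(yaw); movep(np.array([x,y,z])-TX*R[:,0],R); sleep(.15)
    P=pose('wrist'); a,d=camera('wrist'); return a,d,P
def ortho(a,P,x,y,z,half=.055,s=2400):
    """metric picture on plane z, world x up, y left, centre (x,y), s px/m"""
    n=int(2*half*s); src=np.float32([[0,0],[n,0],[n,n],[0,n]])
    w=[(x+half,y+half),(x+half,y-half),(x-half,y-half),(x-half,y+half)]
    dst=np.float32([proj(P,(*q,z)) for q in w])
    return cv2.warpPerspective(a,cv2.getPerspectiveTransform(src,dst),(n,n),flags=cv2.INTER_CUBIC|cv2.WARP_INVERSE_MAP)
E
python3 - <<'E'
from h import *
out=[]
for n,x,y,z in [('stub',.4844,.0635,.066),('collar',.4523,-.1036,.018),('hub',.5453,-.1843,.04)]:
    a,d,P=look(x,y); np.savez('w_%s.npz'%n,a=a,d=d,K=P[0],R=P[1],t=P[2])
    out.append(ortho(a,P,x,y,z))
save('tri',np.hstack(out)); print(sense()['time_s'],sense()['position'],P[2])
E
```

```text
4.3417 [ 0.5217 -0.2512  0.1299] [ 0.5438 -0.1833  0.2827]
```

View pics/tri.png

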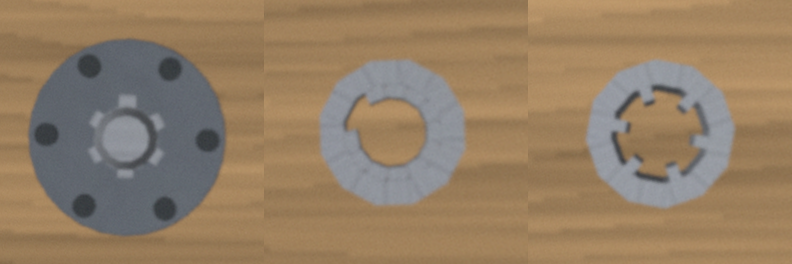

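The orthorectified patches (264 px each, up = +x) show the following:
- **Stub:** centre about (126,137), with the key pointing up, so its yaw is near 0.
- **Collar:** centre about (129,132), with the notch towards the upper left.
- **Hub:** centre about (132,133), with its teeth visible.

I'll refine centres and phases with code.

```bash
cat >> h.py <<'E'
def centre(a,P,x,y,z,half=.05,s=4000):
    """centre of the grey blob nearest the middle, on plane z"""
    for _ in range(2):
        o=ortho(a,P,x,y,z,half,s); g=o.astype(int); m=((g[...,0]-g[...,2])<25).astype(np.uint8)
        m=cv2.morphologyEx(m,cv2.MORPH_CLOSE,np.ones((15,15),np.uint8))
        cs=[c for c in cv2.findContours(m,cv2.RETR_EXTERNAL,cv2.CHAIN_APPROX_NONE)[0] if cv2.contourArea(c)>4000]
        c=min(cs,key=lambda c:-cv2.pointPolygonTest(c,(half*s,half*s),True)); (u,v),r=cv2.minEnclosingCircle(c)
        M=cv2.moments(c); u,v=M['m10']/M['m00'],M['m01']/M['m00']
        x,y=x+half-v/s,y+half-u/s
    return x,y,r/s
def ring(a,P,x,y,z,r):
    """brightness at radius r about (x,y) on plane z, per degree of world yaw"""
    t=np.radians(np.arange(360)); q=np.float32([proj(P,(x+r*np.cos(k),y+r*np.sin(k),z)) for k in t])
    return cv2.remap(cv2.cvtColor(a,cv2.COLOR_RGB2GRAY),q[None,:,0].copy(),q[None,:,1].copy(),cv2.INTER_LINEAR)[0].astype(float)
def phase(f,n):
    """yaw (deg, mod 360/n) of the bright maximum of the n-fold component"""
    c=np.sum(f*np.exp(-1j*n*np.radians(np.arange(360)))); return -np.degrees(np.angle(c))/n, abs(c)/360
def load(n):
    z=np.load(n); return z['a'],z['d'],(z['K'],z['R'],z['t'])
E
python3 - <<'E'
from h import *
a,d,P=load('w_stub.npz'); x,y,r=centre(a,P,.4818,.0664,.01,half=.065); print('stub',x,y,r)
for rr in (.0145,.016,.017): print(phase(ring(a,P,x,y,.046,rr),6), end=' ')
for rr in (.0145,.016,.017):
    f=ring(a,P,x,y,.066,rr); print('key',phase(f,1))
for rr in (.038,.041,.043): print('holes',phase(-ring(a,P,x,y,.01,rr),6))
a,d,P=load('w_collar.npz'); x,y,r=centre(a,P,.4523,-.1036,.018); print('collar',x,y,r)
for rr in (.0165,.0175,.0185):
    f=ring(a,P,x,y,.018,rr); b=cv2.blur(np.tile(f,3)[None],(9,1))[0][360:720]; i=np.where(b<(b.min()+b.max())/2)[0]; print(i.min(),i.max(),len(i),i.mean(), phase(-f,1))
a,d,P=load('w_hub.npz'); x,y,r=centre(a,P,.5453,-.1843,.04); print('hub',x,y,r)
for rr in (.0165,.0175,.0185): print(phase(ring(a,P,x,y,.04,rr),6))
E
```

```text
stub 0.4819727346113035 0.06621786463641804 0.05174007034301758
(np.float64(-1.9386217270821746), np.float64(7.03818277572145)) (np.float64(-1.9229869321831599), np.float64(13.250134378848657)) (np.float64(-2.0075863175069837), np.float64(12.080376126213519)) key (np.float64(-53.155594745637586), np.float64(0.2691359913731429))
key (np.float64(-40.467454010487096), np.float64(1.425615964428587))
key (np.float64(-30.74162197411251), np.float64(2.0720244843790465))
holes (np.float64(27.717010559667305), np.float64(7.676371346802748))
holes (np.float64(27.716401978821832), np.float64(9.620853599903873))
holes (np.float64(27.781555603202406), np.float64(9.515758726663094))
collar 0.45228635396489936 -0.10190184198831331 0.030948972702026366
70 90 21 80.0 (np.float64(55.44119149927333), np.float64(0.41914893663365216))
42 91 23 78.82608695652173 (np.float64(60.0835262197931), np.float64(0.7465306290934504))
36 90 55 63.0 (np.float64(62.49218360601876), np.float64(2.736560397267607))
hub 0.544702260849791 -0.18422228309751496 0.03101310157775879
(np.float64(18.909833404634885), np.float64(6.716497767663096))
(np.float64(18.78439037262795), np.float64(11.868452935035544))
(np.float64(18.854924481127103), np.float64(16.745996581227875))
```

```bash
python3 - <<'E'
from h import *
a,d,P=load('w_collar.npz'); x,y=.4523,-.1019
w=(a[...,0].astype(int)-a[...,2]); w=np.repeat(np.clip(w*3,0,255).astype(np.uint8)[...,None],3,2)
for rr in (.016,.017,.018,.019):
    f=ring(w,P,x,y,.018,rr); i=np.where(f>75)[0]; print(rr,i.min(),i.max(),len(i),np.median(i),phase(f,1))
for rr in (.0303,.0306,.031): print('flats (corner phase)',phase(-ring(w,P,x,y,.018,rr),12))
a,d,P=load('w_hub.npz'); x,y=.5447,-.1842
w=(a[...,0].astype(int)-a[...,2]); w=np.repeat(np.clip(w*3,0,255).astype(np.uint8)[...,None],3,2)
for rr in (.0303,.0306,.031): print('hub corner phase',phase(-ring(w,P,x,y,.04,rr),12))
E
```

```text
0.016 38 85 48 61.5 (np.float64(61.166840878639526), np.float64(27.68629019214039))
0.017 37 86 50 61.5 (np.float64(61.44732994967717), np.float64(28.25019003671685))
0.018 37 87 51 62.0 (np.float64(61.70000138998333), np.float64(26.985364994097235))
0.019 38 85 48 61.5 (np.float64(61.58942856089173), np.float64(17.214047885007094))
flats (corner phase) (np.float64(-13.124476531587417), np.float64(19.52076838217512))
flats (corner phase) (np.float64(-13.110057031738187), np.float64(20.62015448065171))
flats (corner phase) (np.float64(-13.112632614338105), np.float64(17.3905690082854))
hub corner phase (np.float64(3.8787256575477227), np.float64(21.73283295413339))
hub corner phase (np.float64(3.8661441879694514), np.float64(24.175854957011158))
hub corner phase (np.float64(3.881754649952755), np.float64(21.30229245067137))
```

```bash
cat >> h.py <<'E'
def st(msg=''):
    s=sense(); print(msg,'t%.1f'%s['time_s'],s['position'],'F',s['wrist_force'],'gap %.4f'%s['finger_gap'],'grip %.0f'%s['gripper_force']); return s
E
python3 - <<'E'
from h import *
x,y=.5447,-.1842; R=down(np.radians(78.9))
command_gripper(.085); movep([x,y,.12],R); print(move_l([x,y,.036],feed=.12,until_force=15)); st('at hub')
command_gripper(.05,60); st('gripped')
move_l([x,y,.2],feed=.3); s=st('lifted')
X,Y=.4820,.0662; R2=down(np.radians(88.0))
movep([X,Y,.2],R2); move_l([X,Y,.122],feed=.15); st('above')
print(move_l([X,Y,.044],feed=.04,until_force=12)); st('down')
E
```

```text
False
at hub t5.8 [ 0.5451 -0.1848  0.0366] F [-0.0525 -0.2767 -0.3409] gap 0.0852 grip 0
gripped t6.2 [ 0.5448 -0.1841  0.0362] F [ 0.0203 -0.1497 -0.4373] gap 0.0502 grip 0
lifted t6.9 [ 0.5442 -0.1838  0.1998] F [-0.5422  0.5621 -0.1899] gap 0.0501 grip 0
above t8.6 [0.4828 0.0654 0.1225] F [-0.8953  1.1662  0.0453] gap 0.0497 grip 0
False
down t10.7 [0.4821 0.0662 0.0441] F [ 0.8958 -0.4848  0.385 ] gap 0.0495 grip 0
```

```bash
python3 - <<'E'
from h import *
move_l([.482,.0662,.2],feed=.3); command_gripper(.085)
a,d,P=look(.5447,-.1842,.2); save('w1',a); np.savez('w1.npz',a=a,d=d,K=P[0],R=P[1],t=P[2])
for c in [(.5447,-.1842)]: print(centre(a,P,*c,.04))
E
```

```text
(0.5446525474004431, -0.18413922784696907, 0.030991718292236327)
```

View pics/w1.png

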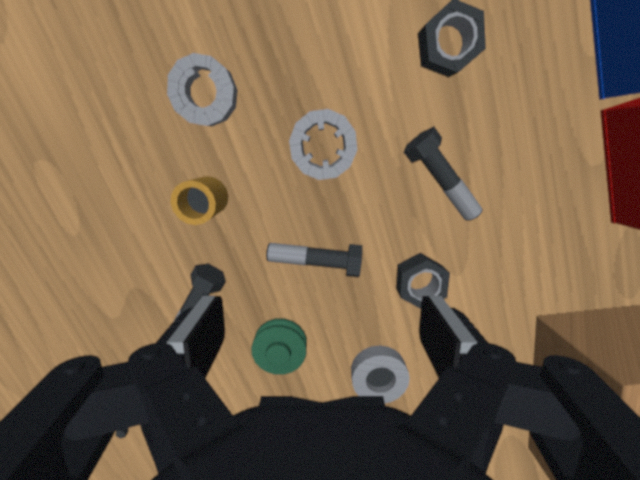

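The hub is still exactly at its place, pixel (323,144), so the fingers closed above it. The finger tips appear at (218,300) and (425,300). I'll check the depth to see where the tips really are along the tool.

```bash
python3 - <<'E'
from h import *
a,d,P=load('w1.npz'); T=camera_params('wrist')['tool_from_camera']; K=P[0]
v,u=np.mgrid[0:480,0:640]; q=np.stack([(u-K[0,2])/K[0,0]*d,(v-K[1,2])/K[1,1]*d,d],-1)
t=q@T[:3,:3].T+T[:3,3]
for (uu,vv) in [(218,300),(214,310),(205,320),(190,345),(425,300),(430,310),(323,120),(337,115),(323,250)]:
    print(uu,vv,a[vv,uu],d[vv,uu],'tool',t[vv,uu],'world z',(P[1]@q[vv,uu]+P[2])[2])
m=(d>0)&(abs(t[...,0])<.03)&(abs(t[...,1])>.03)&(abs(t[...,1])<.07)&(t[...,2]<.06); print('max tool z of fingers',t[m][:,2].max(), np.percentile(t[m][:,2],[90,99]))
st()
E
```

```text
218 300 [20 21 24] 0.13610014 tool [ 0.0099 -0.0431 -0.0291] world z 0.22895351627125776
214 310 [ 7 10  9] 0.13170676 tool [ 0.0081 -0.0433 -0.0342] world z 0.23405668232117166
205 320 [20 18 16] 0.122257516 tool [ 0.0091 -0.0435 -0.0437] world z 0.24360198682527218
190 345 [ 3  0 10] 0.10738511 tool [ 0.0089 -0.0431 -0.0593] world z 0.25913816787645916
425 300 [21 19 19] 0.13676691 tool [ 0.0097  0.0417 -0.0284] world z 0.22827398796503642
430 310 [2 7 7] 0.12971243 tool [ 0.0091  0.0415 -0.0359] world z 0.23578196023142176
323 120 [142 145 151] 0.29449973 tool [0.0909 0.0003 0.1597] world z 0.0402973099722258
337 115 [147 151 157] 0.29210144 tool [0.095  0.0126 0.1583] world z 0.04160587929524612
323 250 [50 53 54] 0.35225675 tool [-0.0372  0.0007  0.1824] world z 0.017441134719364204
max tool z of fingers -0.022428237495011383 [-0.0503 -0.0287]
 t13.2 [ 0.5223 -0.2507  0.1999] F [-0.0502 -0.6554 -0.1997] gap 0.0849 grip 0
```

Camera depth, checked against the hub's top at 40 mm, puts the open fingertips about 25 mm behind the stated TCP, not ahead of it. I'll confirm this with a gentle touch on a clear bit of bench.

```bash
python3 - <<'E'
from h import *
x,y=.60,-.04; R=down(np.radians(86))
movep([x,y,.12],R); command_gripper(.064); move_l([x,y,.04],feed=.2)
print(move_l([x,y,-.05],feed=.03,until_force=6)); s=st('touch'); z=s['position'][2]
move_l([x,y,z+.02],feed=.1); command_gripper(.085)
print(move_l([x,y,-.05],feed=.03,until_force=6)); st('touch open'); move_l([x,y,.1],feed=.3); st()
E
```

```text
True
touch t16.9 [ 0.6001 -0.04   -0.0151] F [-1.7788  0.9115  5.8102] gap 0.0642 grip 3
True
touch open t18.6 [ 0.6   -0.04  -0.022] F [-1.9094  0.7131  6.8303] gap 0.0846 grip 4
 t19.1 [ 0.6001 -0.0397  0.1005] F [-0.0697 -0.8015 -1.1798] gap 0.0850 grip 0
```

Confirmed: the tips are 22 mm behind the reported TCP when open and about 14 mm behind at 60 mm. I'll correct all heights by that and redo the hub.

```bash
cat >> h.py <<'E'
# measured: fingertips stand at TCP z + .022 (open), +.015 (gap 64), ~+.014 (gap 60)
E
python3 - <<'E'
from h import *
x,y=.5447,-.1842; R=down(np.radians(78.9))
movep([x,y,.06],R); print(move_l([x,y,-.004],feed=.12,until_force=15)); st('at hub')
command_gripper(.05,60); s=st('gripped')
if s['finger_gap']<.056: raise SystemExit
move_l([x,y,.15],feed=.3); st('lifted')
X,Y=.4820,.0662; R2=down(np.radians(88.0))
movep([X,Y,.15],R2); move_l([X,Y,.085],feed=.15); st('above')
print(move_l([X,Y,.004],feed=.04,until_force=12)); st('down')
E
```

```text
False
at hub t20.5 [ 0.5453 -0.1841 -0.0037] F [ 0.3933  0.0464 -0.0687] gap 0.0854 grip 0
gripped t20.9 [ 0.5456 -0.1845 -0.0028] F [0.1584 1.1392 5.7195] gap 0.0590 grip 65
lifted t21.5 [ 0.5432 -0.183   0.1482] F [-0.611  -0.1066 -4.8114] gap 0.0587 grip 66
above t23.1 [0.4829 0.0651 0.0853] F [ 0.7487  0.3653 -4.7228] gap 0.0594 grip 65
True
down t24.9 [0.482  0.0662 0.0072] F [-1.0102 -0.5723  5.7414] gap 0.0592 grip 66
```

```bash
python3 - <<'E'
from h import *
command_gripper(.085); move_l([.482,.0662,.12],feed=.3)
a,d,P=look(.482,.0662,.12); save('hubon',np.hstack([ortho(a,P,.482,.0662,.05),a[:264,130:510]]))
K=P[0]; zs=[]
for t in np.radians(np.arange(0,360,10)):
    u,v=proj(P,(.482+.025*np.cos(t),.0662+.025*np.sin(t),.05)).round().astype(int)
    zs.append((P[2]+P[1]@np.linalg.solve(K,[u,v,1.])*d[v,u])[2])
print('hub top z',np.round(zs,4))
a,d,P=look(.4523,-.1019); x,y,r=centre(a,P,.4523,-.1019,.018); print('collar',x,y,r)
w=(a[...,0].astype(int)-a[...,2]); w=np.repeat(np.clip(w*3,0,255).astype(np.uint8)[...,None],3,2)
print(phase(ring(w,P,x,y,.018,.018),1),phase(-ring(w,P,x,y,.018,.0306),12)); st()
E
```

```text
hub top z [0.0508 0.051  0.0516 0.051  0.05   0.0516 0.0509 0.052  0.0513 0.0501
 0.0498 0.0503 0.0503 0.0492 0.0502 0.0492 0.0519 0.0503 0.051  0.0511
 0.0504 0.0515 0.0508 0.0505 0.0501 0.0494 0.0502 0.0498 0.0505 0.0513
 0.0512 0.0526 0.0508 0.0506 0.0498 0.0499]
collar 0.4523202599053035 -0.10185551576589183 0.03097067070007324
(np.float64(61.644591712862194), np.float64(27.164744082782743)) (np.float64(-13.073731024137716), np.float64(21.1236352388027))
 t27.3 [ 0.4372 -0.1706  0.1298] F [0.3643 0.1804 0.1382] gap 0.0850 grip 0
```

View pics/hubon.png

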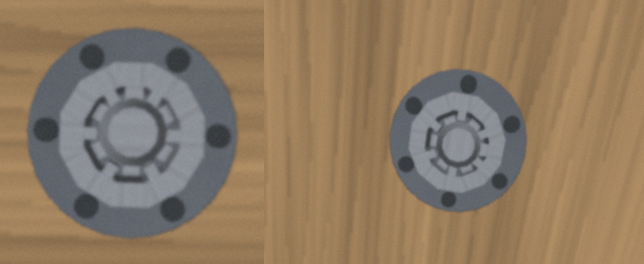

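The picture shows the hub seated concentric on the flange at (132,133), with its top measured at 50.5 mm, so it is home. The collar is unmoved, so it goes on next.

```bash
python3 - <<'E'
from h import *
x,y=.4523,-.1019; R=down(np.radians(121.9))
movep([x,y,.06],R); print(move_l([x,y,-.011],feed=.12,until_force=15)); st('at collar')
command_gripper(.05,60); s=st('gripped')
if s['finger_gap']<.056: raise SystemExit
move_l([x,y,.15],feed=.3); st('lifted')
X,Y=.4820,.0662; R2=down(np.radians(121.9-64.0))
movep([X,Y,.15],R2); move_l([X,Y,.09],feed=.15); st('above')
print(move_l([X,Y,.036],feed=.03,until_force=12)); st('down')
E
```

```text
False
at collar t28.7 [ 0.4528 -0.1024 -0.0105] F [-0.399  -0.0847  0.8779] gap 0.0849 grip 0
gripped t29.1 [ 0.4529 -0.102  -0.0098] F [-2.03   -0.053   8.2707] gap 0.0582 grip 63
lifted t29.8 [ 0.4512 -0.1013  0.1491] F [ 0.1368  0.3373 -1.9749] gap 0.0585 grip 65
above t31.6 [0.4824 0.0655 0.0902] F [ 0.2057 -0.7014 -2.0051] gap 0.0586 grip 65
True
down t33.1 [0.4821 0.0662 0.0394] F [-1.5386  1.1205  6.2242] gap 0.0582 grip 65
```

```bash
python3 - <<'E'
from h import *
command_gripper(.085); move_l([.482,.0662,.12],feed=.3)
a,d,P=look(.482,.0662,.12); save('collon',a)
K=P[0]; zs=[]
for t in np.radians(np.arange(0,360,15)):
    u,v=proj(P,(.482+.025*np.cos(t),.0662+.025*np.sin(t),.068)).round().astype(int)
    zs.append((P[2]+P[1]@np.linalg.solve(K,[u,v,1.])*d[v,u])[2])
print('collar top z',np.round(zs,4), centre(a,P,.482,.0662,.068,half=.04))
b=ortho(a,P,.482,.0662,.068)
a,d,P=look(.58,-.26,.2); np.savez('w2.npz',a=a,d=d,K=P[0],R=P[1],t=P[2])
o=ortho(a,P,.52,-.25,.013,half=.2,s=1475)
o[:264,-264:]=b; save('over',o); print(P[2]); st()
E
```

```text
collar top z [0.2724 0.0681 0.0679 0.0675 0.0673 0.0677 0.0688 0.0684 0.068  0.0677
 0.0674 0.0676 0.0678 0.0674 0.0677 0.0692 0.0685 0.0678 0.0673 0.0672
 0.067  0.0681 0.068  0.0687] (0.48184765131189716, 0.06639349613193439, 0.04171755218505859)
[ 0.5796 -0.2582  0.3524]
 t36.4 [ 0.5511 -0.3239  0.1996] F [-0.7351  1.3064 -0.6064] gap 0.0850 grip 0
```

View pics/over.png

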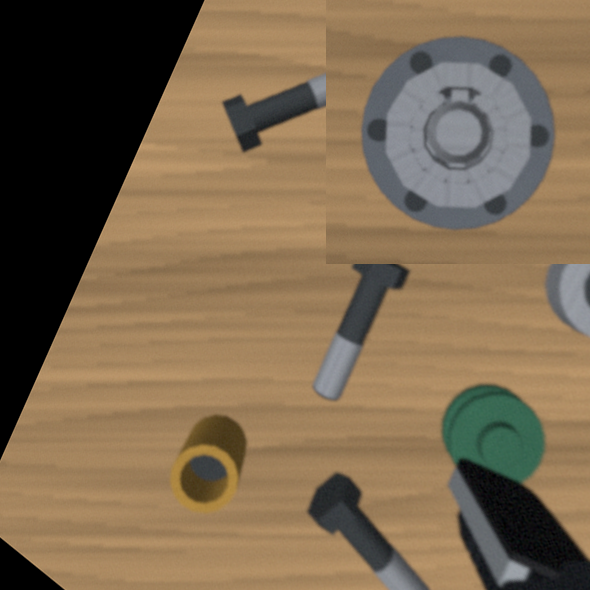

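The collar is flat on the hub: its top reads 68 mm all round, and in the inset the key sits in the notch at (459,95). Next are the bolts, one by one, with a close measurement before each grasp.

```bash
cat >> h.py <<'E'
def blob(a,P,x,y,z,half=.075,s=3000):
    """world points of the outline of the dark/grey blob nearest the middle"""
    g=ortho(a,P,x,y,z,half,s).astype(int); m=((g[...,0]-g[...,2])<22).astype(np.uint8)
    m=cv2.morphologyEx(m,cv2.MORPH_CLOSE,np.ones((9,9),np.uint8))
    cs=[c for c in cv2.findContours(m,cv2.RETR_EXTERNAL,cv2.CHAIN_APPROX_NONE)[0] if cv2.contourArea(c)>4000]
    c=min(cs,key=lambda c:-cv2.pointPolygonTest(c,(half*s,half*s),True))
    f=np.zeros_like(m); cv2.drawContours(f,[c],-1,1,-1); v,u=np.nonzero(f)
    return np.c_[x+half-v/s,y+half-u/s]
def find_bolt(x,y):
    for k in range(2):
        a,d,P=look(x,y); q=blob(a,P,x,y,.0135); c=q.mean(0); ax=np.linalg.svd((q-c)[::7],full_matrices=False)[2][0]
        if np.mean(((q-c)@ax)**3)>0: ax=-ax      # centroid is headwards, so the tail (shank, +x) side is ...
        t=(q-c)@ax; n=np.array([-ax[1],ax[0]]); w=[np.ptp(((q-c)@n)[(t>e-.005)&(t<e+.005)]) for e in (t.min()+.007,t.max()-.007)]
        if w[1]>w[0]: ax,n,t=-ax,-n,-t
        sh=(t>t.min()+.03)&(t<t.max()-.01); off=np.median(((q-c)@n)[sh]); mid=c+ax*(t.min()+t.max())/2+n*off
        print('bolt mid',mid,'yaw %.1f'%np.degrees(np.arctan2(ax[1],ax[0])),'len %.3f'%np.ptp(t),'ends w',w)
        if np.hypot(*(mid-[x,y]))<.015: break
        x,y=mid
    return mid,ax
def near(yaw,x,y):
    """yaw or its half turn, whichever is nearer the wrist's neutral at (x,y)"""
    n=np.arctan2(y,x)+np.pi/2; return yaw+np.pi*np.round((n-yaw)/np.pi)
E
python3 - <<'E'
from h import *
P=pose('top')
for n,c in [('lt',[(140,244),(190,247),(185,316),(135,313)]),('st',[(186,187),(237,186),(237,238),(185,238)])]:
    q=np.array([hit(P,u,v,.045)[:2] for u,v in c]); e=q[0]-q[3]; f=q[0]-q[1]
    print(n,q.mean(0),'sides',np.hypot(*e),np.hypot(*f),'yaw',np.degrees(np.arctan2(e[1],e[0])))
find_bolt(.504,-.299); st()
E
```

```text
lt [0.4243 0.3883] sides 0.18576096224787797 0.13693906638033201 yaw -1.377665232393327
st [0.6099 0.2623] sides 0.14128408724027447 0.14084249598889648 yaw 1.0734261432844365
bolt mid [ 0.4991 -0.29  ] yaw 156.7 len 0.103 ends w [np.float64(0.019743461818659314), np.float64(0.03642551267480687)]
 t37.1 [ 0.469  -0.3606  0.1307] F [-0.0397 -0.1156 -0.2703] gap 0.0850 grip 0
```

```bash
cat >> h.py <<'E'
def grab_bolt(x,y):
    mid,ax=find_bolt(x,y); g=mid-.006*ax; R=down(near(np.arctan2(ax[1],ax[0]),*g))
    command_gripper(.055); movep([*g,.06],R); c=move_l([*g,-.006],feed=.15,until_force=12)
    command_gripper(.01,60); s=st('gripped bolt contact=%s'%c)
    if not .016<s['finger_gap']<.026: raise SystemExit('bad grip')
    move_l([*g,.15],feed=.35); return g
LT,LY=np.array([.424,.391]),np.radians(-1.5)
def drop_bolt(off):
    p=LT+off*np.array([np.cos(LY),np.sin(LY)]); R=down(near(LY+np.pi/2,*p))
    movep([*p,.15],R); s=st('over tray')
    if s['finger_gap']<.016: raise SystemExit('lost it')
    print(move_l([*p,.004],feed=.2,until_force=12)); st('in tray')
    command_gripper(.042); move_l([*p,.15],feed=.4)
E
python3 - <<'E'
from h import *
grab_bolt(.499,-.290); drop_bolt(.055)
E
```

```text
bolt mid [ 0.4996 -0.2902] yaw 156.6 len 0.104 ends w [np.float64(0.019738254865710066), np.float64(0.03637490154228639)]
gripped bolt contact=False t40.1 [ 0.5057 -0.2931 -0.005 ] F [0.1453 1.9292 6.3036] gap 0.0182 grip 59
over tray t43.1 [0.48   0.3881 0.1502] F [-0.4199 -0.3492 -2.2244] gap 0.0176 grip 59
True
in tray t43.8 [0.4788 0.3898 0.0126] F [0.7425 1.4997 0.7001] gap 0.0177 grip 65
```

```bash
python3 - <<'E'
from h import *
a,d,P=look(.424,.391,.2); o=ortho(a,P,.424,.391,.045,half=.12,s=1600); save('tray1',np.hstack([o,ortho(a,P,.424,.391,.004,half=.12,s=1600)])); st()
E
```

```text
t45.5 [0.4722 0.3385 0.1988] F [-0.3575 -0.3614 -0.0914] gap 0.0421 grip 0
```

View pics/tray1.png

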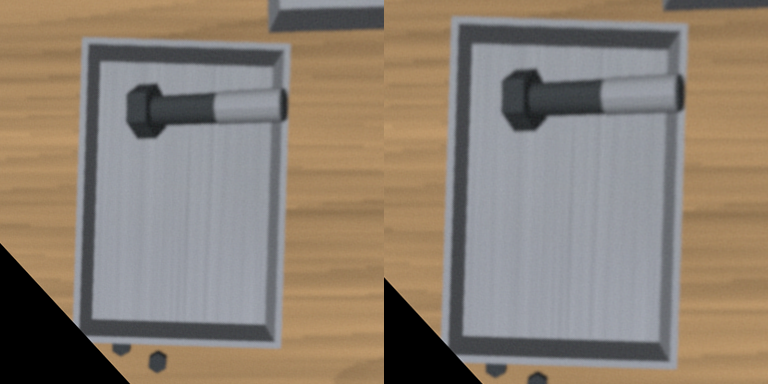

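The picture shows the bolt's tail resting on the -y rim, at left-patch pixel (285,105), because my tray centre was about 6 mm off. The rim corners at (84,39), (290,45), (279,347) and (76,340) give a centre of (0.4235, 0.397) and a yaw of -1.8°. I'll regrip the bolt and shift it inward.

```bash
cat >> h.py <<'E'
LT,LY=np.array([.4235,.397]),np.radians(-1.8)
def grab_bolt(x,y):
    mid,ax=find_bolt(x,y); g=mid-.006*ax; R=down(near(np.arctan2(ax[1],ax[0]),*g))
    command_gripper(.055); movep([*g,.06],R); c=move_l([*g,-.006],feed=.15,until_force=12)
    command_gripper(.01,60); s=st('gripped bolt contact=%s'%c)
    if not .016<s['finger_gap']<.026: raise SystemExit('bad grip')
    move_l([*g,.15],feed=.35); return np.sign(R[:2,0]@ax)
def drop_bolt(off,sg):
    p=LT+off*np.array([np.cos(LY),np.sin(LY)]); R=down(near(LY+np.pi/2,*p)); p=p-.006*sg*R[:2,0]
    movep([*p,.15],R); s=st('over tray')
    if s['finger_gap']<.016: raise SystemExit('lost it')
    print(move_l([*p,.004],feed=.2,until_force=12)); st('in tray')
    command_gripper(.042); move_l([*p,.15],feed=.4)
E
python3 - <<'E'
from h import *
x,y=.4796,.383; R=down(np.radians(92))
command_gripper(.042); movep([x,y,.1],R); print(move_l([x,y,.012],feed=.12,until_force=12))
command_gripper(.01,60); s=st('regrip')
if s['finger_gap']>.016:
    move_l([x,y,.035],feed=.15); R2=down(LY+np.pi/2); move_l([x,y+.014,.035],R2,feed=.1)
    print(move_l([x,y+.014,.004],feed=.1,until_force=12)); st('down'); command_gripper(.042)
move_l([x,y+.014,.15],feed=.35)
P=pose('wrist'); a,d=camera('wrist'); save('tray2',ortho(a,P,.4235,.397,.045,half=.12,s=1600))
find_bolt(.3553,-.3023); st()
E
```

```text
False
regrip t47.5 [0.4803 0.3834 0.013 ] F [ 0.2942 -0.6774  4.8059] gap 0.0180 grip 58
True
down t48.5 [0.4802 0.3949 0.0073] F [ 0.8145 -1.0526  0.2758] gap 0.0179 grip 59
bolt mid [ 0.3496 -0.3031] yaw -140.7 len 0.103 ends w [np.float64(0.019677228919129035), np.float64(0.03639967901588455)]
 t52.3 [ 0.3091 -0.3569  0.13  ] F [-0.5569 -0.1437 -0.4915] gap 0.0417 grip 0
```

View pics/tray2.png

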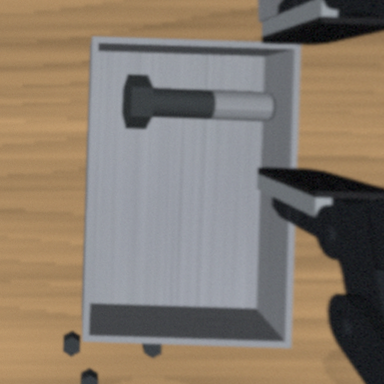

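The bolt now lies flat inside the tray, with its head at (140,102) and tail at (270,105). Next, the other two bolts.

```bash
python3 - <<'E'
from h import *
g=grab_bolt(.3496,-.3031); drop_bolt(0,g)
g=grab_bolt(.653,-.2527); drop_bolt(-.055,g)
a,d,P=look(*LT,.2); o1=ortho(a,P,*LT,.02,half=.12,s=1600)
a,d,P=look(.6099,.2623,.2); save('tray3',np.hstack([o1,ortho(a,P,.61,.2623,.045,half=.12,s=1600)])); st()
E
```

```text
bolt mid [ 0.3498 -0.3028] yaw -140.7 len 0.104 ends w [np.float64(0.01970148412474785), np.float64(0.0363754785385927)]
gripped bolt contact=False t54.6 [ 0.355  -0.2996 -0.005 ] F [-0.5412  0.828   6.1053] gap 0.0179 grip 58
over tray t57.7 [0.4247 0.4016 0.1502] F [ 0.4396 -0.1085 -3.4835] gap 0.0176 grip 59
False
in tray t58.6 [0.4248 0.4033 0.005 ] F [-0.3234  0.4256 -3.1768] gap 0.0176 grip 59
bolt mid [ 0.6524 -0.2536] yaw -67.3 len 0.103 ends w [np.float64(0.01969291278134558), np.float64(0.03625450812955735)]
gripped bolt contact=False t64.2 [ 0.6508 -0.2485 -0.0047] F [0.0249 0.2113 5.3769] gap 0.0177 grip 59
over tray t67.3 [0.3696 0.4041 0.1502] F [ 0.1546  0.1609 -2.716 ] gap 0.0178 grip 59
False
in tray t68.2 [0.3697 0.405  0.0049] F [-0.0587 -0.0487 -2.5477] gap 0.0178 grip 59
 t71.1 [0.6374 0.1986 0.1999] F [ 0.6728  0.6752 -0.3162] gap 0.0420 grip 0
```

View pics/tray3.png

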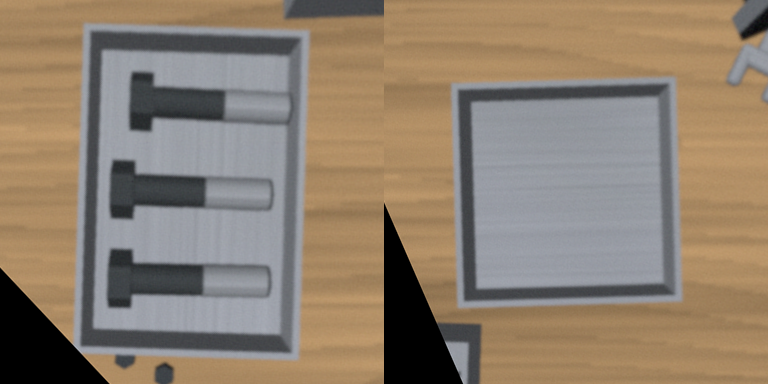

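All three bolts lie in the long tray. The square tray's corners, at right-patch pixels (68,85), (291,78), (297,300) and (74,306), give a centre of (0.610, 0.268) and a yaw of 1.6°. Now the nuts.

```bash
cat >> h.py <<'E'
ST,SY=np.array([.610,.2682]),np.radians(1.6)
def find_nut(x,y):
    for k in range(2):
        a,d,P=look(x,y); q=blob(a,P,x,y,.026,half=.06); c=q.mean(0); v=q-c
        r=np.hypot(*v.T); th=np.arctan2(v[:,1],v[:,0]); m=(r>.025)&(r<.0295)
        fl=-np.angle(np.sum(np.exp(-6j*th[m])))/6+np.pi/6
        print('nut',c,'flat yaw %.1f'%np.degrees(fl),'area-radius %.4f'%np.sqrt(len(q)/9e6/np.pi),'rmax %.4f'%r.max())
        if np.hypot(*(c-[x,y]))<.012: break
        x,y=c
    return c,fl
def do_nut(x,y,off):
    command_gripper(.085); c,fl=find_nut(x,y); n=np.arctan2(c[1],c[0])
    h=fl+np.pi/3*np.round((n-fl)/(np.pi/3)); R=down(h+np.pi/2)
    movep([*c,.06],R); k=move_l([*c,-.008],feed=.15,until_force=12)
    command_gripper(.04,60); s=st('gripped nut contact=%s'%k)
    if not .046<s['finger_gap']<.054: raise SystemExit('bad grip')
    move_l([*c,.15],feed=.35)
    p=ST+off*np.array([-np.sin(SY),np.cos(SY)]); movep([*p,.15],down(near(SY+np.pi/2,*p))); s=st('over tray')
    if s['finger_gap']<.046: raise SystemExit('lost it')
    print(move_l([*p,.002],feed=.2,until_force=12)); st('in tray')
    command_gripper(.064); move_l([*p,.15],feed=.4)
E
python3 - <<'E'
from h import *
do_nut(.6838,-.1334,.032)
E
```

```text
nut [ 0.6823 -0.1346] flat yaw 52.5 area-radius 0.0257 rmax 0.0281
gripped nut contact=False t74.9 [ 0.6832 -0.1351 -0.0066] F [0.5099 0.7246 6.1008] gap 0.0490 grip 64
over tray t77.1 [0.6099 0.2979 0.1502] F [ 0.7625 -1.1277 -2.0683] gap 0.0490 grip 63
False
in tray t78.0 [0.6104 0.3    0.0034] F [ 0.668   0.4429 -1.8858] gap 0.0489 grip 63
```

```bash
python3 - <<'E'
from h import *
do_nut(.6037,-.3528,-.032)
a,d,P=look(*ST,.2); o1=ortho(a,P,*ST,.02,half=.1,s=1500)
a,d,P=look(.482,.0662,.15); o2=ortho(a,P,.482,.0662,.068,half=.05,s=3000)
movep([.5,.3,.35],down(2.1)); a,d=camera('top'); c=cv2.resize(a[90:340,100:500],None,fx=2,fy=2); 
c=c[:300]if 0 else c; out=np.zeros((600,800,3),np.uint8); out[:500]=c; out[400:600,:200]=cv2.resize(o1,(200,200)); out[400:600,600:]=cv2.resize(o2,(200,200)); save('final',out); st()
E
```

```text
nut [ 0.6018 -0.3541] flat yaw 41.7 area-radius 0.0258 rmax 0.0281
gripped nut contact=False t83.4 [ 0.6026 -0.3548 -0.0065] F [0.4662 0.0188 4.517 ] gap 0.0491 grip 64
over tray t86.1 [0.6115 0.2344 0.1503] F [ 0.7132 -0.6969 -1.9315] gap 0.0488 grip 63
False
in tray t87.0 [0.6121 0.236  0.0032] F [-0.1155 -0.3206 -2.5006] gap 0.0489 grip 63
 t91.1 [0.5002 0.2979 0.3493] F [ 1.1026 -0.219   0.4548] gap 0.0639 grip 0
```

View pics/final.png

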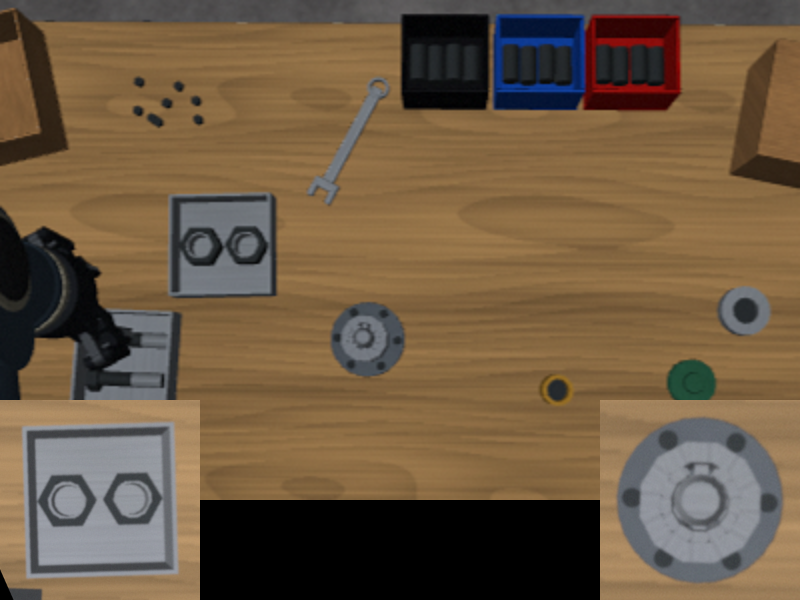

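The final view shows both nuts flat in the square tray at (201,246) and (246,244), and the hub and collar stacked on the stub at (365,338). The bench is clear, and the bearing, pulley, bush and spanner are in place. I'm handing in.

```bash
python3 -c "
from h import *
print(finish_job())"
```

```text
the job is handed in; nothing more can be done
None
```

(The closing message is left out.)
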